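# Close the sample jar and hold the lid printer over it

### The arm

A 6-joint arm with a two-finger parallel gripper is mounted at the origin on the work surface. World frame = base frame: x ahead of the robot, y to its left, z up, the work surface at z = 0. Lengths are in m, angles in rad, forces in N, time in s.
With the tool pointing down it reaches from about 0.375 to 0.75 m from the base axis. Payload 9 kg.
Tool frame: the origin (TCP) lies on the mounting face of the last link; the fingertips stand 173 mm ahead of it and the grasp point (between the pads) lies env.grasp_offset ahead of it (env.grasp_offset is the distance from the TCP to the grasp point, in m); z points along the fingers, y is the line along which they close (so a half turn about z gives the same grasp; the last joint's range is limited). The gripper opens to 85 mm and grips with 20 to 120 N. Pads are 22 mm wide; open, the fingers measure 114 mm over their backs; the gripper's body (76 mm by 85 mm) begins 54 mm behind the grasp point. The pads swing forward as they close: fully open they stand 13 mm farther back than shut.
Start: joints at [-1.497, 0.104, 0.097, 1.564, 0, 1.353], TCP at [0.173, -0.575, 0.405] pointing down, gripper open.
Joint ranges: [-2.99, 2.99], [-0.84, 1.86], [-1.1, 1.16], [-1.84, 2.11], [-1.51, 1.56], [-3.14, 3.14]. Speed limits (rad/s): [2.22, 2.22, 2.57, 3.14, 3.14, 3.14].

### API

Orientations are given as a unit quaternion [x, y, z, w].
In Python, from bench import env, imaging gives the robot as it stands.
- The arm moves only by the shell command python3 -m creep 'ROWS' [OPENING] [FORCE]. ROWS is JSON, a list of rows, each a list of 4 numbers: the shift along the tool's x, y, z in m, then the turn about the tool's z in rad. In form: [[dx, dy, dz, roll], ...]. A call has 1 to 5 rows; each row is the pose to reach, as a shift and turn from the pose commanded when the call began, along the tool's axes at that moment; what a row does not reach only later rows make up. A row lasts 1/10 s, in which the tool goes at most 50 mm and 8.59 degrees, less where a joint would pass 70% of its speed; a pose out of reach is approached as far as the arm can. A call with a gripper value outside its range is refused whole. OPENING is the opening, from -1 (shut) to 1 (fully open), set as the call begins (- or left out, the last holds). The fingers move at their own pace and stop on an object; FORCE is the grip in N (left out, the last holds). Time passes only in rows, so rows that repeat a pose let the fingers close. It gives the time, the measured TCP pose, the force, the opening and the grip force at its end, in the units of the state.
- env.state(): the state, without advancing time (a new reading comes with each control period).
- imaging.capture(name): name is "scene" or "top" or "wrist"; returns a dict with "image" (400x640x3 uint8, red, green, blue), "z_map" (400x640 float32, m along the optical axis (not along the pixel's ray), 0 where there is no reading), "intrinsics" (3x3 intrinsics, pixels), "position" and "attitude" of the camera in the world; the wrist camera has in their place "hand_eye" (4x4, takes a point from camera to tool coordinates, whose origin is the TCP and whose axes are the flange's). Camera axes: x right, y down, z forward; pixel columns grow to the right and rows downward; lengths in m; the calibration is good to about 2 mm. A picture is of the moment at which its call begins: read the wrist's pose just before it.
- env.job_done(): hands the job in; it is judged then, once.
The state is a dict: "time": time; "q": joint angles; "qvel": joint speeds; "effort": joint torques, N m; "ee_pos": TCP position; "ee_rot": TCP orientation; "contact_force": force on the tool from outside, world axes, zero at the start; "wrist_torque": the same for the moment, N m; "gripper_width": finger opening in m; "gripper_force": force on a finger pad.
Only numpy, scipy, OpenCV 4.12 (cv2) and the standard library are available. Lean on these libraries where they do the work, as an engineer would, in place of code of your own. Each camera call takes 0.05 s, during which the arm holds its last target. There are 200 camera calls.

### The job

On the tasting table, screw the lid of the low jar (the shorter of the two that stand in black holders) clockwise until it is fully tight; only then lift the hand-held lid printer out of its dock and carry it, well clear of the sign and the other jars, to the low jar. Hover it upright with its print head about 10 mm above the middle of the lid and its long side parallel to the long side of the jar's holder, never letting the printer touch the jar or its holder and without knocking anything else on the table. Finish there while still holding the printer steady in the gripper, with nothing touching the jar: do not put it down or let go.

Things in the scene. Friction and masses are not known exactly. Their poses are not given: they have to be found in the camera images.
- holder: Fixed black block 76 (its x) x 104 (its y, the long side) x 24 mm high, with a brown glass jar of 52 mm diameter standing fixed in its middle; this is the LOW jar, top of its lid 103 mm above the table. Origin: centre of the block's underside on the table, on the jar's axis; z up.
- lid (a joint): Turning angle of the low jar's round brass-coloured screw lid about the jar's upright axis, rad. It grows as the lid turns clockwise seen from above (tightening). The lid is fully tight at 1.4, a hard stop; it starts loose at 0.1 to 0.7. It does not rise or come off, stays where it is left, and takes about 0.06 N m to turn. A thin straight rib on its top lies parallel to the holder's long side when tight.
- lid_top (a point): Centre of the top face of the low jar's lid, 103 mm above the table; z up. The lid is 56 mm in diameter and 18 mm thick (85 to 103 mm above the table); the glass below it is 52 mm in diameter, free down to the holder's top at 24 mm (with 3 mm rubber on it).
- printer_mid (a point): Centre (half-way up, 56 mm above its underside) of the loose lid printer, 0.2 to 0.4 kg, 112 mm high, standing print head down in its dock. Its white foot is 50 (its x) x 80 (its y, the long side) x 30 mm high; above it a grey upright handle block 34 (x) x 60 (y) mm rises from 30 to 112 mm (35.5 mm over the rubber pads), to be pinched across x. Axes: z up, y along the long side. A half turn about z makes no difference.
- printer_head (a point): The print head: centre of the printer's underside, 56 mm below printer_mid; same axes.
- dock: Fixed grey tray 76 (x) x 106 (y) mm that the printer stands in: floor 8 mm above the table, rim up to 20 mm, 5 mm play on each side of the foot. Origin on the table under its centre, z up, y along the long side.
- tall_holder: Fixed holder like the other, with a TALL jar: 135 mm high in all. A bystander and obstacle, not to be touched. Origin: centre of its underside.
- sign: Loose table sign between the dock and the jars: wooden foot 260 (its x) x 60 (y) x 12 mm with an upright white board 240 x 6 mm, in all 122 mm high. Obstacle, not to be knocked. Origin: centre of its underside.
- jar_a: Loose small closed jar, 50 mm diameter, 72 mm high, beyond the sign on the dock's side; bystander. Origin: centre of its underside.
- jar_b: Loose small closed jar, the same size, on the near right; bystander. Origin: centre of its underside.
- sauce: Loose bottle, 52 mm diameter, 150 mm high; bystander. Origin: centre of its underside.
- cup: Loose paper cup, 72 mm diameter, 85 mm high; bystander. Origin: centre of its underside.
- phone: Loose black phone lying flat, 150 x 74 x 10 mm; bystander. Origin: centre of its underside.
- marker: Loose marker pen lying flat, 130 x 14 x 14 mm; bystander. Origin: centre of its underside.

How it is judged:
By the outcome, as a careful person would: the job done as asked, in the order asked, and still so for the second after the job is handed in, while the arm keeps its last pose, push and grip.
It also fails if it takes over 53 s, if anything falls off the work surface, if the arm or the gripper's body presses on something with over 40 N, if the wrist force passes 120 N, or if a joint passes its speed limit or range.

## Working session

There is one attempt and no reset: what is moved stays moved. The work goes in short steps, Python scripts to look and compute and a shell command to move; the robot and the scene stay as the last step left them, time stands still between calls to the robot, and variables do not carry over. Pictures are saved under pics/ and viewed, at most 10 in all, crops included, and the job is handed in when it is done.

```bash
ls; mkdir -p pics
cat > h.py <<'E'
import numpy as np, cv2
from bench import env, imaging
from scipy.spatial.transform import Rotation as R
def cap(n):
    s=env.state(); c=imaging.capture(n)
    if n=="wrist":
        T=np.eye(4);T[:3,:3]=R.from_quat(s["ee_rot"]).as_matrix();T[:3,3]=s["ee_pos"];T=T@np.array(c["hand_eye"])
    else:
        T=np.eye(4);a=np.array(c["attitude"]);T[:3,:3]=a if a.shape==(3,3) else R.from_quat(a).as_matrix();T[:3,3]=c["position"]
    return c,T
def cloud(c,T):
    z=c["z_map"];K=np.array(c["intrinsics"]);v,u=np.indices(z.shape)
    p=np.stack([(u-K[0,2])/K[0,0]*z,(v-K[1,2])/K[1,1]*z,z],-1)
    P=p@T[:3,:3].T+T[:3,3];P[z<=0]=np.nan
    return P
def save(n,im): cv2.imwrite("pics/"+n+".png",cv2.cvtColor(im,cv2.COLOR_RGB2BGR))
E
python3 - <<'E'
from h import *
for n in("scene","top"):
    c,T=cap(n);save(n,c["image"]);np.savez(n+".npz",T=T,**{k:np.array(c[k]) for k in("image","z_map","intrinsics")})
    print(n,T[:3,3],T[:3,2])
s=env.state();print(s,env.grasp_offset)
E
```

```text
pics
scene [ 1.17733979 -0.36014876  1.0615669 ] [-0.50660391  0.27440306 -0.81734658]
top [ 0.48186716 -0.04795528  1.07807048] [ 0.12979441  0.00227593 -0.99153832]
{'time': 0.1, 'q': array([-1.49669827e+00,  1.04646545e-01,  9.65606099e-02,  1.56390269e+00,
       -2.03574147e-06,  1.35311453e+00]), 'qvel': array([-0.0006054 , -0.00054726,  0.00176388, -0.00063732,  0.00081716,
        0.00050848]), 'effort': array([ 7.56969937e-03, -5.58211648e+01,  5.04716778e+01,  1.32819786e-02,
       -2.39093515e-04, -1.11660462e-06]), 'ee_pos': array([ 0.17260667, -0.57453939,  0.40400336]), 'ee_rot': array([ 9.89376751e-01,  1.45372933e-01,  4.17467782e-05, -5.94688184e-04]), 'contact_force': array([ 0.32675965, -0.51750134, -0.44859338]), 'wrist_torque': array([-0.00835513,  0.00720573, -0.07369354]), 'gripper_force': 0.0, 'gripper_width': 0.0853942355124362} 0.1547
```

View pics/top.png

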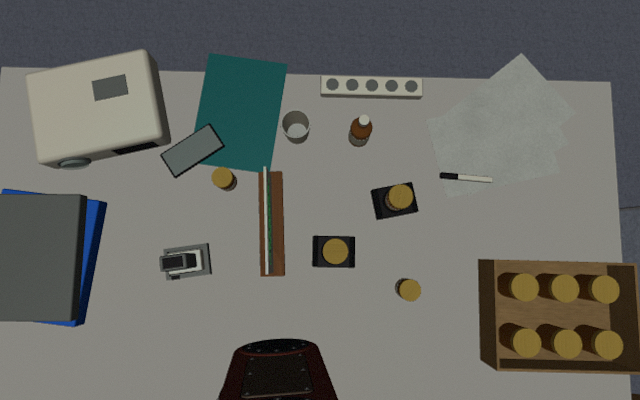

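View pics/scene.png

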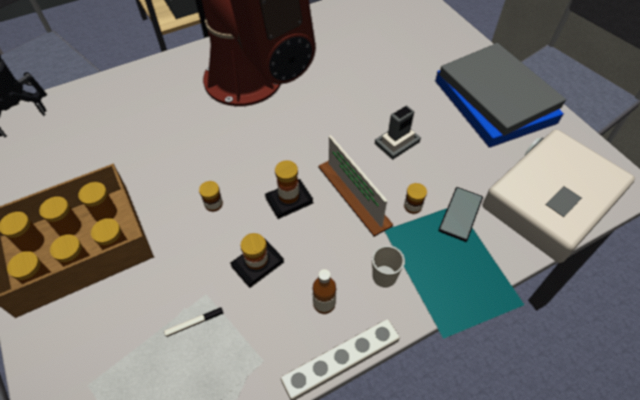

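The top view shows the robot base at (280,380), the dock with the printer at (185,262), and the sign at (270,222). The two holders are at (334,251) and (395,200). jar_a is at (224,178), jar_b at (409,290), the bottle at (361,130), the cup at (296,126), the phone at (193,150) and the marker at (465,178). Next I'll use depth to tell which jar is the low one.

Run:
```python
from h import *
c=np.load("top.npz");P=cloud(c,c["T"]);im=c["image"]
hsv=cv2.cvtColor(im,cv2.COLOR_RGB2HSV)
def comp(m,lab,a0=40,rect=True):
    n,L,st,ce=cv2.connectedComponentsWithStats(m.astype(np.uint8))
    for i in range(1,n):
        if st[i,4]<a0: continue
        q=P[L==i];q=q[np.isfinite(q).all(1)]
        if len(q)<a0/2: continue
        r=cv2.minAreaRect((q[:,:2]*1000).astype(np.float32))
        print(lab,"px",ce[i].round(),"n",len(q),"z5/50/95",np.percentile(q[:,2],[5,50,95]).round(3),"rect c",np.round(r[0],0),"s",np.round(r[1],0),"ang",round(r[2],1),"med",np.median(q[:,:2],0).round(3))
h,s,v=cv2.split(hsv)
roi=np.zeros(h.shape,bool);roi[80:330,150:480]=1
comp(roi&(h>15)&(h<28)&(s>120)&(v>80),"gold")
Z=P[...,2]
comp(roi&(v<50)&(Z>.012)&(Z<.035),"blk24")
comp(roi&(Z>.028)&(Z<.048)&(P[...,1]>.15),"foot")
comp(roi&(Z>.105)&(Z<.13),"~120")
comp(roi&(Z>.013)&(Z<.025)&(P[...,1]>.12),"rim",20)
comp(roi&(Z>.006)&(Z<.017),"low12",60)
comp(roi&(Z>.06)&(Z<.2),"tall",20)
```

```text
gold px [222. 177.] n 321 z5/50/95 [0.068 0.071 0.075] rect c [656. 188.] s [49. 45.] ang 2.3 med [0.656 0.188]
gold px [400. 196.] n 459 z5/50/95 [0.099 0.102 0.105] rect c [ 621. -239.] s [54. 75.] ang 21.1 med [ 0.617 -0.229]
gold px [335. 251.] n 505 z5/50/95 [0.132 0.134 0.137] rect c [489. -85.] s [52. 59.] ang 4.3 med [ 0.489 -0.082]
gold px [410. 290.] n 354 z5/50/95 [0.068 0.071 0.075] rect c [ 406. -257.] s [48. 46.] ang 74.8 med [ 0.405 -0.257]
blk24 px [449. 176.] n 71 z5/50/95 [0.012 0.014 0.017] rect c [ 685. -367.] s [41. 13.] ang 88.0 med [ 0.684 -0.368]
blk24 px [390. 203.] n 675 z5/50/95 [0.02  0.025 0.029] rect c [ 617. -229.] s [ 75. 104.] ang 12.5 med [ 0.604 -0.204]
blk24 px [332. 251.] n 729 z5/50/95 [0.021 0.025 0.029] rect c [490. -82.] s [ 73. 100.] ang 1.5 med [ 0.488 -0.066]
foot px [163. 120.] n 193 z5/50/95 [0.03  0.038 0.047] rect c [818. 351.] s [ 46. 178.] ang 87.5 med [0.792 0.349]
foot px [230. 184.] n 42 z5/50/95 [0.03  0.038 0.048] rect c [646. 175.] s [15. 43.] ang 55.8 med [0.643 0.169]
foot px [190. 262.] n 288 z5/50/95 [0.031 0.037 0.042] rect
[... 1528 characters left out ...]
0.771 -0.135]
tall px [221. 177.] n 357 z5/50/95 [0.067 0.071 0.075] rect c [655. 189.] s [48. 48.] ang 70.5 med [0.655 0.188]
tall px [267. 222.] n 637 z5/50/95 [0.065 0.116 0.123] rect c [554.  74.] s [239.   8.] ang 3.6 med [0.548 0.072]
tall px [399. 197.] n 521 z5/50/95 [0.076 0.102 0.105] rect c [ 618. -229.] s [55. 57.] ang 46.9 med [ 0.615 -0.226]
tall px [335. 251.] n 511 z5/50/95 [0.132 0.134 0.137] rect c [489. -81.] s [52. 54.] ang 1.4 med [ 0.489 -0.082]
tall px [176. 262.] n 545 z5/50/95 [0.074 0.12  0.123] rect c [455. 274.] s [36. 60.] ang 9.5 med [0.456 0.265]
tall px [409. 290.] n 389 z5/50/95 [0.068 0.071 0.075] rect c [ 405. -257.] s [49. 48.] ang 65.5 med [ 0.405 -0.256]
```

The low jar is at (0.618, -0.229): lid at z 0.102, holder yaw 12.5°. The tall jar is at (0.489, -0.082). The printer and dock are at (0.455, 0.274) with yaw 9.4°. All sizes match the data sheet, so I'm moving above the low jar.

```bash
python3 -m creep '[[0.0438,-0.017,0,0],[0.0876,-0.034,0,0],[0.1315,-0.051,0,0],[0.1753,-0.0678,0,0],[0.1753,-0.0678,0,0]]' 1 30
python3 -m creep '[[0.0438,-0.017,0,0],[0.0876,-0.034,0,0],[0.1315,-0.051,0,0],[0.1753,-0.0678,0,0],[0.1753,-0.0678,0,0]]'
python3 -m creep '[[0.0438,-0.017,0,0],[0.0876,-0.034,0,0],[0.1315,-0.051,0,0],[0.1753,-0.0678,0,0],[0.1753,-0.0678,0,0]]'
python3 -m creep '[[0,0,0,-0.15],[0,0,0,-0.3],[0,0,0,-0.45],[0,0,0,-0.6],[0,0,0,-0.74]]'
python3 -m creep '[[0,0,0,-0.15],[0,0,0,-0.3],[0,0,0,-0.45],[0,0,0,-0.6],[0,0,0,-0.74]]'
python3 - <<'E'
from h import *
c,T=cap("wrist");save("w1",c["image"]);P=cloud(c,T);im=c["image"]
np.savez("w1.npz",T=T,**{k:np.array(c[k]) for k in("image","z_map","intrinsics")})
Z=P[...,2];s=env.state();print(s["ee_pos"],R.from_quat(s["ee_rot"]).as_matrix()[:2,0],s["q"])
for lo,hi in((.095,.101),(.1,.115),(.02,.03)):
    m=(Z>lo)&(Z<hi)&(np.hypot(P[...,0]-.618,P[...,1]+.229)<.08)
    q=P[m];
    if len(q)>20: print(lo,len(q),cv2.minAreaRect((q[:,:2]*1000).astype(np.float32)),cv2.minEnclosingCircle((q[:,:2]*1000).astype(np.float32)))
E
```

```text
time: 0.6
ee_pos: [0.3245, -0.456, 0.4047]
ee_rot: [0.989, 0.148, 0.001, -0.0]
contact_force: [-1.2, -0.5, -0.0]
gripper_width: 0.0852
gripper_force: 0.0
time: 1.1
ee_pos: [0.4724, -0.3407, 0.4043]
ee_rot: [0.989, 0.148, 0.0, -0.001]
contact_force: [-0.2, 0.1, 0.8]
gripper_width: 0.0854
gripper_force: 0.0
time: 1.6
ee_pos: [0.6205, -0.2256, 0.4029]
ee_rot: [0.989, 0.147, -0.0, -0.001]
contact_force: [-0.7, -0.1, 0.6]
gripper_width: 0.0857
gripper_force: 0.0
time: 2.1
ee_pos: [0.6172, -0.2296, 0.4043]
ee_rot: [0.869, 0.496, -0.0, -0.0]
contact_force: [0.2, 0.4, 0.0]
gripper_width: 0.0853
gripper_force: 0.0
time: 2.6
ee_pos: [0.6172, -0.2297, 0.4043]
ee_rot: [0.631, 0.776, -0.0, -0.0]
contact_force: [0.3, 0.5, 0.2]
gripper_width: 0.0854
gripper_force: 0.0
[ 0.61719705 -0.22962798  0.40430121] [-0.21270497  0.97711645] [-5.54202257e-01  2.88929865e-01  3.03424343e-01  1.58593281e+00
 -3.70283162e-04  8.02251668e-01]
0.095 116 ((616.7513427734375, -229.44493103027344), (56.988773345947266, 56.10148239135742), 13.086845397949219) ((617.169921875, -230.19033813476562), 29.179683685302734)
0.1 2281 ((616.6951293945312, -229.8948974609375), (54.669551849365234, 54.20561218261719), 12.760327339172363) ((616.6732177734375, -229.6751708984375), 27.84513282775879)
0.02 2148 ((616.6263427734375, -229.07330322265625), (75.93268585205078, 102.20917510986328), 12.352526664733887) ((616.261474609375, -229.52671813964844), 62.38380432128906)
```

Run:
```python
from h import *
c=np.load("w1.npz");P=cloud(c,c["T"]);m=np.hypot(P[...,0]-.6167,P[...,1]+.2295)<.07
v,u=np.where(m);print(u.min(),u.max(),v.min(),v.max())
k=c["image"][max(0,v.min()):v.max(),max(0,u.min()):u.max()];s=3
save("w1c",cv2.resize(k,None,fx=s,fy=s,interpolation=cv2.INTER_CUBIC)[:600,:800])
# heights above the lid
m2=np.hypot(P[...,0]-.6167,P[...,1]+.2295)<.024
q=P[m2];print(np.nanpercentile(q[:,2],[5,50,95,99]))
```

```text
0 639 117 399
[0.10253999 0.31818811 0.33331903 0.33455023]
```

View pics/w1c.png

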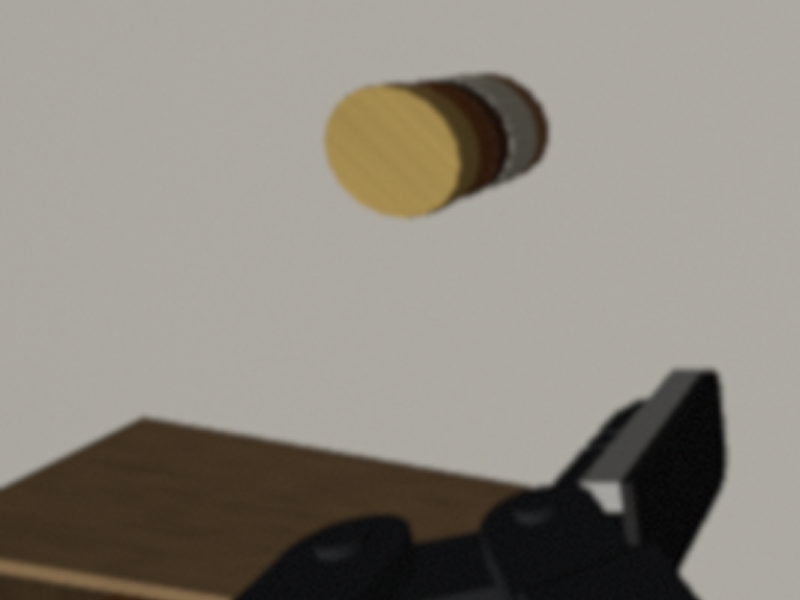

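The crop landed on jar_b because the finger pixels passed the mask. I'll rectify the lid plane into a world-aligned patch instead.

Run:
```python
from h import *
c=np.load("w1.npz");T=c["T"];K=c["intrinsics"]
# world patch on z=.104: columns -> -y, rows -> -x, 0.15 mm/px
n=500;g=(np.arange(n)-n/2)*.00015
Y,X=np.meshgrid(-.2295-g,.6167-g);W=np.stack([X,Y,np.full_like(X,.104)],-1)
p=(W-T[:3,3])@T[:3,:3]@K.T;uv=(p[...,:2]/p[...,2:]).astype(np.float32)
save("lid",cv2.remap(c["image"],uv[...,0],uv[...,1],cv2.INTER_CUBIC))
```

```text
(no output)
```

View pics/lid.png

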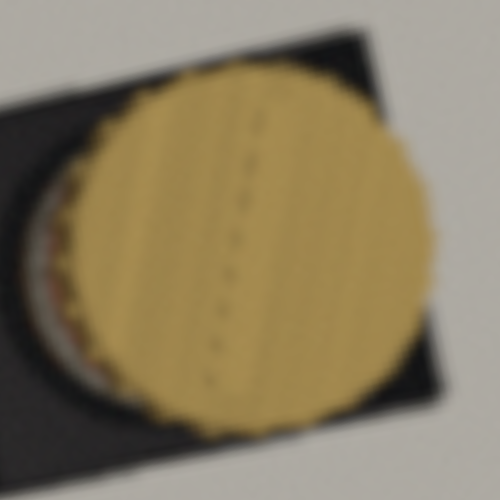

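The rib shows as a dotted dark line from (260,105) to (205,395), about 169° from +x. Tight is 102.5°, so the lid needs roughly 1.17 rad clockwise, starting from about 0.23, which is inside the stated range. Next I descend and grip.

```bash
python3 -m creep '[[0,0,0.04,0],[0,0,0.08,0],[0,0,0.12,0],[0,0,0.15,0],[0,0,0.161,0]]' 1
python3 -m creep '[[0,0,0,0],[0,0,0,0],[0,0,0,0],[0,0,0,0],[0,0,0,0]]' 0.0 40
python3 -m creep '[[0,0,0,0],[0,0,0,0],[0,0,0,0],[0,0,0,0],[0,0,0,0]]' -0.3 40
```

```text
time: 3.15
ee_pos: [0.6161, -0.2286, 0.2395]
ee_rot: [0.634, 0.773, -0.001, -0.003]
contact_force: [-0.3, -0.5, -0.2]
gripper_width: 0.0852
gripper_force: 0.0
time: 3.65
ee_pos: [0.6177, -0.2292, 0.2462]
ee_rot: [0.633, 0.774, -0.001, 0.001]
contact_force: [-7.5, -0.7, 2.5]
gripper_width: 0.0547
gripper_force: 43.4
time: 4.15
ee_pos: [0.6177, -0.2293, 0.2462]
ee_rot: [0.633, 0.774, -0.001, 0.001]
contact_force: [-7.4, -0.5, 2.4]
gripper_width: 0.0543
gripper_force: 43.4
```

```bash
python3 -m creep '[[0,0,0,0.1],[0,0,0,0.2],[0,0,0,0.3],[0,0,0,0.4],[0,0,0,0.5]]'
python3 -c "from bench import env;s=env.state();print(s['wrist_torque'],s['q'])"
python3 -m creep '[[0,0,0,0.1],[0,0,0,0.2],[0,0,0,0.3],[0,0,0,0.4],[0,0,0,0.5]]'
python3 -c "from bench import env;s=env.state();print(s['wrist_torque'],s['q'])"
python3 -m creep '[[0,0,0,0.05],[0,0,0,0.1],[0,0,0,0.13],[0,0,0,0.16],[0,0,0,0.16]]'
python3 -c "from bench import env;s=env.state();print(s['wrist_torque'],s['q'])"
```

```text
time: 4.65
ee_pos: [0.618, -0.2293, 0.2462]
ee_rot: [0.806, 0.592, -0.0, 0.001]
contact_force: [-3.5, -0.3, 1.6]
gripper_width: 0.055
gripper_force: 43.2
[-0.1018145   0.84131425  0.0628549 ] [-5.52893355e-01  3.10363442e-01  4.12690926e-02  1.29947387e+00
 -1.28883933e-03  1.32189482e+00]
time: 5.15
ee_pos: [0.6182, -0.2294, 0.2462]
ee_rot: [0.927, 0.374, 0.0, 0.002]
contact_force: [-1.3, -2.3, -0.4]
gripper_width: 0.0553
gripper_force: 43.1
[-0.33599362  0.42857312  0.07987601] [-5.52943743e-01  3.10450008e-01  4.14496634e-02  1.29859593e+00
 -1.12089441e-03  1.82184495e+00]
time: 5.65
ee_pos: [0.6183, -0.2295, 0.2462]
ee_rot: [0.954, 0.301, 0.001, 0.002]
contact_force: [-2.9, -4.5, 6.8]
gripper_width: 0.0547
gripper_force: 43.6
[-0.58628534  0.6772618   0.03196054] [-5.52922261e-01  3.10403651e-01  4.12654507e-02  1.29806852e+00
 -1.07813480e-03  1.97793120e+00]
```

```bash
for i in 1; do python3 -m creep '[[0,0,0,0.02],[0,0,0,0.04],[0,0,0,0.06],[0,0,0,0.06]]' | tail -4; done
python3 -c "from bench import env;s=env.state();print(s['wrist_torque'],s['q'][5],s['ee_pos'])"
python3 -m creep '[[0,0,0,0.02],[0,0,0,0.04],[0,0,0,0.06],[0,0,0,0.06]]' | tail -4
python3 -c "from bench import env;s=env.state();print(s['wrist_torque'],s['q'][5],s['ee_pos'])"
```

```text
ee_rot: [0.962, 0.273, 0.001, 0.002]
contact_force: [0.9, -4.0, 6.9]
gripper_width: 0.0551
gripper_force: 43.8
[-0.73546975  0.05486733  1.09446056] 2.0357746773934804 [ 0.61865439 -0.22923954  0.24609447]
ee_rot: [0.97, 0.244, 0.003, 0.002]
contact_force: [8.8, -1.6, 3.8]
gripper_width: 0.055
gripper_force: 43.6
[-0.31770104 -1.80261884  1.25983412] 2.0961191786454165 [ 0.6195697  -0.22877961  0.245993  ]
```

The wrist torque jumped from about 0.06 to 1.26 N m, so the lid is at its hard stop. I'll release, rise and check the rib.

```bash
python3 -m creep '[[0,0,0,0],[0,0,0,0],[0,0,0,0],[0,0,0,0],[0,0,0,0]]' 1 | tail -3
python3 -m creep '[[0,0,-0.03,0],[0,0,-0.07,0],[0,0,-0.115,0],[0,0,-0.16,0],[0,0,-0.16,0]]' | head -3
python3 - <<'E'
from h import *
c,T=cap("wrist");K=np.array(c["intrinsics"]);P=cloud(c,T)
n=500;g=(np.arange(n)-n/2)*.00015
Y,X=np.meshgrid(-.2295-g,.6167-g);W=np.stack([X,Y,np.full_like(X,.104)],-1)
p=(W-T[:3,3])@T[:3,:3]@K.T;uv=(p[...,:2]/p[...,2:]).astype(np.float32)
save("lid2",cv2.remap(c["image"],uv[...,0],uv[...,1],cv2.INTER_CUBIC))
Z=P[...,2];m=(Z>.1)&(Z<.115)&(np.hypot(P[...,0]-.618,P[...,1]+.229)<.08);print(cv2.minEnclosingCircle((P[m][:,:2]*1000).astype(np.float32)))
s=env.state();print(s["time"],s["ee_pos"],s["ee_rot"],s["q"])
E
```

```text
contact_force: [-0.8, 0.6, -0.1]
gripper_width: 0.0852
gripper_force: 0.0
time: 7.45
ee_pos: [0.6184, -0.229, 0.4116]
ee_rot: [0.97, 0.243, 0.004, 0.004]
((617.381591796875, -229.8078155517578), 28.06427574157715)
7.5 [ 0.61831763 -0.22890517  0.40778943] [0.9699125  0.24343236 0.00222617 0.00233718] [-5.52398576e-01  2.86539496e-01  3.06954446e-01  1.58475622e+00
 -7.36937530e-05  2.09738501e+00]
```

View pics/lid2.png

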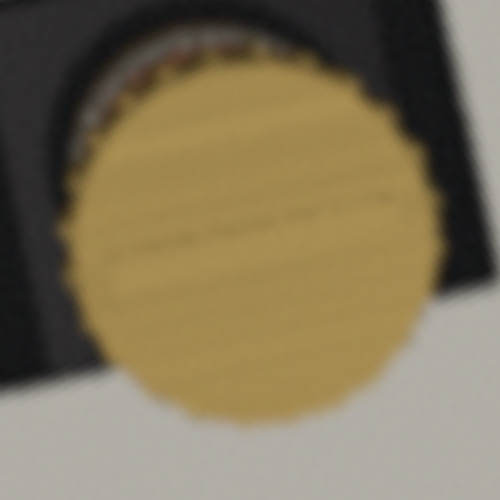

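The rib runs from (110,257) to (400,195), parallel to the holder edge at 12°, so the lid is tight. Now to the printer, passing high over the sign.

```bash
python3 -m creep '[[0.0078,-0.0434,0,0],[0.0156,-0.0867,0,0],[0.0235,-0.13,0,0],[0.0313,-0.1734,0,0],[0.0313,-0.1734,0,0]]' 1 | head -2
python3 -m creep '[[0.0078,-0.0434,0,0],[0.0156,-0.0867,0,0],[0.0235,-0.13,0,0],[0.0313,-0.1734,0,0],[0.0313,-0.1734,0,0]]' | head -2
python3 -m creep '[[0.0078,-0.0434,0,0],[0.0156,-0.0867,0,0],[0.0235,-0.13,0,0],[0.0313,-0.1734,0,0],[0.0313,-0.1734,0,0]]' | head -2
python3 -m creep '[[0,0,0,-0.14],[0,0,0,-0.28],[0,0,0,-0.42],[0,0,0,-0.55],[0,0,0,-0.62]]' | head -2
python3 -m creep '[[0,0,0,-0.14],[0,0,0,-0.28],[0,0,0,-0.42],[0,0,0,-0.55],[0,0,0,-0.62]]' | head -2
python3 - <<'E'
from h import *
c,T=cap("wrist");save("w3",c["image"]);P=cloud(c,T);Z=P[...,2]
s=env.state();Rm=R.from_quat(s["ee_rot"]).as_matrix();print(s["time"],s["ee_pos"],np.degrees(np.arctan2(Rm[1,0],Rm[0,0])),s["q"])
for lo,hi in((.112,.13),(.034,.043),(.015,.024)):
    m=(Z>lo)&(Z<hi)&(np.hypot(P[...,0]-.455,P[...,1]-.274)<.08);q=P[m]
    if len(q)>20: print(lo,len(q),np.median(q,0),cv2.minAreaRect((q[:,:2]*1000).astype(np.float32)))
E
```

```text
time: 8.0
ee_pos: [0.562, -0.0567, 0.4027]
time: 8.5
ee_pos: [0.5077, 0.1102, 0.4028]
time: 9.0
ee_pos: [0.4536, 0.2774, 0.4025]
time: 9.5
ee_pos: [0.4557, 0.2732, 0.4025]
time: 10.0
ee_pos: [0.4557, 0.2732, 0.4024]
10.05 [0.45566777 0.27318744 0.4024914 ] 99.58022528546793 [ 2.93779915e-01 -1.04962027e-01 -1.15772467e-01  1.56143145e+00
 -5.05799586e-04  1.69737060e+00]
0.112 2147 [0.45460003 0.27714059 0.12086173] ((454.89642333984375, 274.8216552734375), (33.930625915527344, 58.392127990722656), 9.565583229064941)
0.034 658 [0.44830277 0.30451943 0.03727593] ((454.68841552734375, 274.6782531738281), (49.85000991821289, 78.51009368896484), 9.666243553161621)
0.015 1499 [0.44484298 0.29222251 0.01975751] ((454.3600769042969, 274.0290832519531), (76.98684692382812, 106.08064270019531), 9.428449630737305)
```

View pics/w3.png

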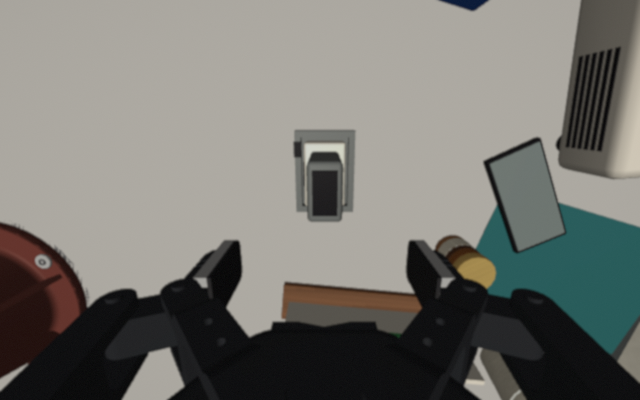

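The handle and foot are centred at (0.4548, 0.2747) with yaw 9.6°. In the image the dock is at (325,172), and there is a small black clip at (298,150). I'll check its height before descending.

Run:
```python
from h import *
c,T=cap("wrist");P=cloud(c,T);print(P[140:160:3,298].round(3),P[149,290:306:2].round(3))
```

```text
[[0.416 0.309 0.02 ]
 [0.417 0.306 0.022]
 [0.417 0.302 0.022]
 [0.418 0.298 0.021]
 [0.418 0.294 0.021]
 [0.419 0.291 0.021]
 [0.419 0.287 0.02 ]] [[ 0.406  0.294  0.001]
 [ 0.408  0.294 -0.   ]
 [ 0.413  0.297  0.021]
 [ 0.415  0.298  0.021]
 [ 0.418  0.298  0.021]
 [ 0.42   0.299  0.022]
 [ 0.422  0.297  0.007]
 [ 0.426  0.301  0.038]]
```

The clip sits flush with the rim. Descend and pinch.

```bash
python3 -m creep '[[0.0016,-0.0006,0.03,0],[0.0016,-0.0006,0.07,0],[0.0016,-0.0006,0.11,0],[0.0016,-0.0006,0.145,0],[0.0016,-0.0006,0.163,0]]' 1
python3 -m creep '[[0,0,0,0],[0,0,0,0],[0,0,0,0],[0,0,0,0],[0,0,0,0]]' -0.3 60 
python3 -m creep '[[0,0,0,0],[0,0,0,0],[0,0,0,0]]' -0.8 60
```

```text
time: 10.6
ee_pos: [0.4531, 0.2746, 0.2364]
ee_rot: [0.649, 0.761, -0.002, -0.001]
contact_force: [-0.7, -0.2, 0.4]
gripper_width: 0.0852
gripper_force: 0.0
time: 11.1
ee_pos: [0.4549, 0.2759, 0.2424]
ee_rot: [0.648, 0.762, 0.001, 0.001]
contact_force: [0.7, -1.0, 6.6]
gripper_width: 0.0334
gripper_force: 60.9
time: 11.4
ee_pos: [0.4549, 0.2759, 0.2425]
ee_rot: [0.648, 0.762, 0.001, 0.001]
contact_force: [0.2, -0.7, 5.3]
gripper_width: 0.0335
gripper_force: 60.9
```

```bash
python3 -m creep '[[0,0,-0.01,0],[0,0,-0.025,0],[0,0,-0.05,0],[0,0,-0.08,0],[0,0,-0.11,0]]' 
python3 -m creep '[[0,0,-0.03,0],[0,0,-0.06,0],[0,0,-0.09,0],[0,0,-0.112,0],[0,0,-0.112,0]]'
python3 - <<'E'
from h import *
c,T=cap("wrist");save("w4",c["image"]);P=cloud(c,T)
np.savez("w4.npz",T=T,**{k:np.array(c[k]) for k in("image","z_map","intrinsics")})
s=env.state();M=R.from_quat(s["ee_rot"]).as_matrix();print(s["ee_pos"],np.degrees(np.arctan2(M[1,0],M[0,0])),s["gripper_width"],s["gripper_force"],s["contact_force"],s["wrist_torque"])
c,T=cap("top");Q=cloud(c,T)
np.savez("top2.npz",T=T,**{k:np.array(c[k]) for k in("image","z_map","intrinsics")})
c,T=cap("scene");save("s2",c["image"])
E
```

```text
time: 11.9
ee_pos: [0.4537, 0.2758, 0.3526]
ee_rot: [0.648, 0.762, -0.0, -0.0]
contact_force: [0.4, 0.4, -3.9]
gripper_width: 0.0337
gripper_force: 60.3
time: 12.4
ee_pos: [0.4541, 0.2759, 0.4669]
ee_rot: [0.648, 0.762, 0.002, 0.002]
contact_force: [0.5, 0.7, -3.9]
gripper_width: 0.0329
gripper_force: 60.6
[0.45411385 0.27590594 0.4643853 ] 99.22836010311751 0.03362517723124555 60.60074329376221 [-0.9209037   0.57414096 -4.95483244] [ 0.05124694 -0.03341476 -0.0267649 ]
```

View pics/w4.png

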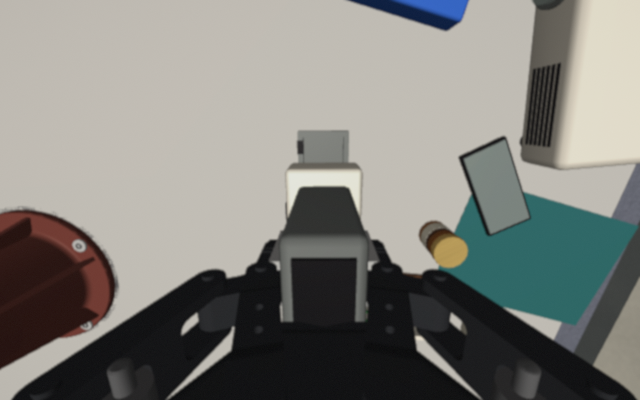

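The printer hangs upright in the gripper, with the foot at (323,200) and the handle top at (325,290). I'll measure how it sits in the hand and compute the carry.

Run:
```python
from h import *
c=np.load("w4.npz");P=cloud(c,c["T"]);Z=P[...,2]
m=np.zeros(Z.shape,bool);m[155:330,275:375]=1
near=m&(np.hypot(P[...,0]-.455,P[...,1]-.275)<.07)&(Z>.15)
print(np.histogram(Z[near],bins=np.arange(.15,.40,.01)))
v=P[260:312,300:350].reshape(-1,3);print("top",np.nanmedian(v,0),np.nanpercentile(v[:,2],[10,90]))
f=P[172:184,295:355].reshape(-1,3);print("foot",np.nanmedian(f,0),np.nanpercentile(f[:,2],[10,90]))
m=near&(abs(Z-np.nanmedian(f[:,2]))<.006);print(cv2.minAreaRect((P[m][:,:2]*1000).astype(np.float32)))
c=np.load("w4.npz")
def plane(q):
    q=q[np.isfinite(q).all(1)];q=q-q.mean(0);return np.linalg.svd(q,full_matrices=False)[2][2]
print("n",plane(v),plane(f))
t=np.load("top2.npz");Q=cloud(t,t["T"]);Zq=Q[...,2]
for lo,hi in((.232,.275),):
    m=(Zq>lo)&(Zq<hi)&(np.hypot(Q[...,0]-.455,Q[...,1]-.275)<.08);q=Q[m]
    if len(q)>20:print(len(q),np.median(q,0),cv2.minAreaRect((q[:,:2]*1000).astype(np.float32)))
```

```text
(array([   0,    0,    0,    0,    0,    0,    0,    0,   80,  180,  266,
       1789,  219,  257,  323,  451,  547,  718, 1090, 7838,   50,  823,
        311,    0]), array([0.15, 0.16, 0.17, 0.18, 0.19, 0.2 , 0.21, 0.22, 0.23, 0.24, 0.25,
       0.26, 0.27, 0.28, 0.29, 0.3 , 0.31, 0.32, 0.33, 0.34, 0.35, 0.36,
       0.37, 0.38, 0.39]))
top [0.45321331 0.28475885 0.34626699] [0.34562506 0.34695084]
foot [0.45010755 0.30773561 0.2622684 ] [0.26147216 0.26311243]
((450.6675720214844, 296.8763427734375), (51.09417724609375, 33.95460891723633), 8.622758865356445)
n [-0.00575063 -0.00957977  0.99993758] [ 0.00277174  0.01557017 -0.99987494]
474 [0.45680616 0.24293636 0.25884242] ((455.99163818359375, 260.0001220703125), (51.52419662475586, 52.2758674621582), 9.411532402038574)
```

The foot sits about 0.23 m below the TCP, level, centred 1.8 mm behind the TCP along tool x. Carrying it high over to the jar.

```bash
python3 -m creep '[[-0.012,0.0018,0,0],[-0.036,0.0055,0,0],[-0.066,0.01,0,0],[-0.098,0.0149,0,0],[-0.1308,0.0199,0,0]]' | head -3
python3 -m creep '[[-0.031,0.0047,0,0],[-0.058,0.0088,0,0],[-0.083,0.0126,0,0],[-0.107,0.0163,0,0],[-0.1308,0.0199,0,0]]' | head -3
python3 -m creep '[[-0.026,0.004,0,0],[-0.052,0.0079,0,0],[-0.078,0.0119,0,0],[-0.105,0.016,0,0],[-0.1308,0.0199,0,0]]' | head -3
python3 -m creep '[[-0.03,0.0046,0,-0.01],[-0.06,0.0091,0,-0.02],[-0.09,0.0137,0,-0.03],[-0.115,0.0175,0,-0.04],[-0.1308,0.0199,0,-0.056]]' | head -3
python3 -m creep '[[0,0,0,0],[0,0,0,0],[0,0,0,0]]'
python3 -c "
from h import *
s=env.state();M=R.from_quat(s['ee_rot']).as_matrix();print(s['ee_pos'],np.degrees(np.arctan2(M[1,0],M[0,0])),s['q'],s['wrist_torque'])"
```

```text
time: 13.05
ee_pos: [0.4947, 0.1483, 0.4613]
ee_rot: [0.648, 0.762, -0.001, -0.001]
time: 13.55
ee_pos: [0.5352, 0.0223, 0.4612]
ee_rot: [0.648, 0.762, -0.001, -0.001]
time: 14.05
ee_pos: [0.5757, -0.1037, 0.4611]
ee_rot: [0.648, 0.762, -0.0, -0.001]
time: 14.55
ee_pos: [0.6162, -0.2304, 0.4606]
ee_rot: [0.627, 0.779, -0.0, -0.001]
time: 14.85
ee_pos: [0.6162, -0.2273, 0.4623]
ee_rot: [0.626, 0.78, -0.0, -0.0]
contact_force: [0.7, -0.0, -3.1]
gripper_width: 0.0337
gripper_force: 60.5
[ 0.61620401 -0.22732087  0.4622817 ] 102.44366038647263 [-5.52059607e-01  3.12388735e-01  4.37420685e-01  1.69680265e+00
  9.05601366e-05  8.01553594e-01] [ 0.01820553 -0.0066847   0.0065707 ]
```

```bash
python3 -m creep '[[0,0,0.015,0],[0,0,0.035,0],[0,0,0.06,0],[0,0,0.075,0],[0,0,0.085,0]]' | head -3
python3 -m creep '[[0,0,0,0],[0,0,0,0],[0,0,0,0],[0,0,0,0]]'|head -3
cat > meas.py <<'E'
from h import *
import sys
s=env.state();M=R.from_quat(s["ee_rot"]).as_matrix();p=s["ee_pos"];print(s["time"],p,np.degrees(np.arctan2(M[1,0],M[0,0])))
L=np.array([.617,-.2297])
for n in("wrist","top"):
    c,T=cap(n);P=cloud(c,T);save(n+sys.argv[1],c["image"]);Z=P[...,2];near=np.hypot(P[...,0]-L[0],P[...,1]-L[1])<.06
    hsv=cv2.cvtColor(c["image"],cv2.COLOR_RGB2HSV)
    white=near&(hsv[...,1]<60)&(hsv[...,2]>120)&(Z>p[2]-.24)&(Z<p[2]-.19)
    zz=Z[white]; zf=np.median(zz) if len(zz) else 0
    f=white&(abs(Z-zf)<.005);q=P[f]
    if len(q)>30:
        r=cv2.minAreaRect((q[:,:2]*1000).astype(np.float32));a=np.radians(102.4);d=q[:,:2]@np.array([np.cos(a),np.sin(a)]);e=q[:,:2]@np.array([np.sin(a),-np.cos(a)])
        print(n,"foot z",zf,"head",zf-.03,r,"along",np.percentile(d,[1,99])*1000-L@[np.cos(a),np.sin(a)]*1000,"across",np.percentile(e,[1,99])*1000-L@[np.sin(a),-np.cos(a)]*1000)
    g=near&(hsv[...,0]>15)&(hsv[...,0]<28)&(hsv[...,1]>120)&(Z>.098)&(Z<.11)
    if g.sum()>5: print("lid",g.sum(),np.median(P[g],0))
    h=near&(Z>p[2]-.128)&(Z<p[2]-.108)
    if h.sum()>20: print("handle top",np.median(P[h],0),cv2.minAreaRect((P[h][:,:2]*1000).astype(np.float32)))
c,T=cap("scene");save("scene"+sys.argv[1],c["image"]);print(s["wrist_torque"],s["contact_force"],s["gripper_force"])
E
python3 meas.py A
```

```text
time: 15.35
ee_pos: [0.6161, -0.2268, 0.3762]
ee_rot: [0.626, 0.78, -0.0, -0.001]
time: 15.75
ee_pos: [0.6167, -0.228, 0.3789]
ee_rot: [0.626, 0.78, 0.0, 0.001]
15.75 [ 0.61668742 -0.22795124  0.37887169] 102.43609584247972
wrist foot z 0.17393658037446535 head 0.14393658037446536 ((611.7492065429688, -207.68917846679688), (50.28121566772461, 33.98672103881836), 11.270817756652832) along [ 9.70127055 39.17361583] across [-24.92989401  24.17920624]
handle top [ 0.61379193 -0.22117523  0.25846614] ((614.5398559570312, -220.82199096679688), (108.91082000732422, 41.29966735839844), 12.474871635437012)
top foot z 0.1735931818697446 head 0.1435931818697446 ((623.9303588867188, -198.1868438720703), (23.352825164794922, 20.504474639892578), 8.584487915039062) along [18.65271979 40.15640485] across [ 2.56615195 24.62211715]
handle top [ 0.65388815 -0.20561884  0.26107934] ((642.4027709960938, -204.97984313964844), (12.456952095031738, 43.40657043457031), 75.876708984375)
[-0.00122276 -0.0280401   0.05339825] [-1.07593769 -0.53815703 -3.04158025] 60.48167109489441
```

Foot top is at 0.174 in two views, which puts the head at 0.144, and it's centred within about 1 mm. I'll descend 30 mm slowly.

```bash
python3 -m creep '[[0,0,0.005,0],[0,0,0.012,0],[0,0,0.019,0],[0,0,0.025,0],[0,0,0.03,0]]' | head -3
python3 -m creep '[[0,0,0,0],[0,0,0,0],[0,0,0,0],[0,0,0,0],[0,0,0,0]]'|head -3
python3 meas.py B
```

```text
time: 16.4
ee_pos: [0.6164, -0.2278, 0.3466]
ee_rot: [0.626, 0.78, -0.0, -0.0]
time: 16.9
ee_pos: [0.6166, -0.2279, 0.348]
ee_rot: [0.626, 0.78, -0.0, 0.0]
16.9 [ 0.61655726 -0.22790103  0.34801573] 102.43497422176604
wrist foot z 0.1431133194801836 head 0.1131133194801836 ((611.4814453125, -207.8136444091797), (50.32390594482422, 34.33147430419922), 11.838057518005371) along [10.41160716 39.45829684] across [-25.17055097  23.8206271 ]
handle top [ 0.6136353  -0.22105332  0.22760696] ((614.6688842773438, -220.53562927246094), (110.58951568603516, 41.02357482910156), 12.513758659362793)
top foot z 0.14315069587702317 head 0.11315069587702317 ((623.672607421875, -197.62709045410156), (21.33201026916504, 21.605579376220703), 15.0650053024292) along [20.64623276 40.34263912] across [ 3.31157877 24.14853479]
handle top [ 0.65389035 -0.20526295  0.23147162] ((642.0733032226562, -205.2882537841797), (9.408201217651367, 45.02534103393555), 82.2779541015625)
[ 0.01117109  0.04181976 -0.00048239] [-0.88643151  0.13178867 -3.78890353] 60.48182129859924
```

View pics/sceneB.png

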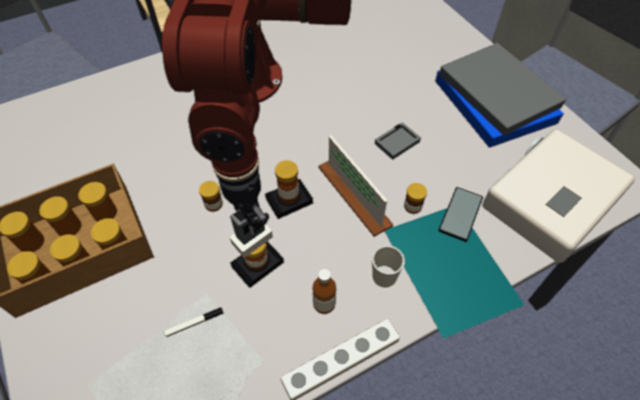

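The scene view shows the printer over the low jar at (252,238), with a gap above the lid. The sign (355,185), the jars, the cup and the bottle are where they started. The head is at 0.113 m, centred and parallel to the holder, so I'm handing in.

```bash
python3 -c "
from bench import env
print(env.job_done())"
```

```text
the job is handed in; nothing more can be done
None
```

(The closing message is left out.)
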